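Hang the deep wash sieve on the drain stand

ROBOT

A 6-joint arm with a two-finger parallel gripper is mounted at the origin on a cart in front of the work surface, level with it; the furniture and walls round the work are solid. World frame = base frame: x ahead of the robot, y to its left, z up, the work surface at z = 0. Lengths are in m, angles in rad, forces in N, time in s.
With the tool pointing down it reaches from about 0.3 to 0.875 m from the base axis. Payload 6.4 kg.
Tool frame: the origin (TCP) lies midway between the tips of the shut fingers; the grasp point (between the pads) lies 19 mm behind it; z points along the fingers, y is the line along which they close (so a half turn about z gives the same grasp; the last joint's range is limited). The gripper opens to 85 mm and grips with 20 to 120 N. Pads are 22 mm wide; open, the fingers measure 114 mm over their backs; the gripper's body (76 mm by 85 mm) begins 54 mm behind the grasp point. The pads swing forward as they close: fully open they stand 13 mm farther back than shut.
Start: joints at [1.058, 0.181, 1.607, -0, 1.354, -0.206], TCP at [0.174, 0.548, 0.231] pointing down, gripper open.
Joint ranges: [-2.99, 2.99], [-0.89, 2.07], [0.3, 2.58], [-1.14, 4.28], [0, 2.63], [-3.12, 3.12]. Speed limits (rad/s): [2.57, 2.57, 3.01, 3.14, 3.14, 3.14].

INTERFACE

Orientations are given as a unit quaternion [w, x, y, z].
In Python, from bench import sensors, vision, ctrl gives the robot as it stands.
- The arm moves only by the tool carry_out, never from a script. Its argument "deltas" is text: rows parted by semicolons, each of 7 numbers parted by spaces: the shift along the tool's x, y, z in mm, then the turn, a rotation vector about the tool's x, y, z in rad, then the closure, from 0 (fully open) to 1 (shut). In form: tx ty tz ax ay az claw; .... A call has 1 to 12 rows; each row is the pose to reach, as a shift and turn from the pose commanded when the call began, along the tool's axes at that moment; what a row does not reach only later rows make up. A row lasts 1/8 s, in which the tool goes at most 62.5 mm and 10.7 degrees, less where a joint would pass 70% of its speed; a pose out of reach is approached as far as the arm can. A call with a gripper value outside its range is refused whole. The fingers move at their own pace and stop on an object; the grip force is fixed at half the most. Time passes only in rows, so rows that repeat a pose let the fingers close. It gives the time, the measured TCP pose, the force, the opening and the grip force at its end, in the units of the state.
- sensors.get_obs(): the state, without advancing time (a new reading comes with each control period).
- vision.camera(name): name is "scene" or "top" or "wrist"; returns the picture (420x560x3 uint8, blue, green, red); there is no depth.
- vision.camera_model(name): a dict with "K" (3x3 intrinsics, pixels), "extrinsics" (4x4, takes a point from world to camera coordinates); the wrist camera has in their place "hand_eye" (4x4, takes a point from camera to tool coordinates, whose origin is the TCP and whose axes are the flange's). Camera axes: x right, y down, z forward; pixel columns grow to the right and rows downward; lengths in m; the calibration is good to about 2 mm. A picture is of the moment at which its call begins: read the wrist's pose just before it. camera_model takes no time and is no camera call.
- ctrl.hand_in(): hands the job in; it is judged then, once.
The state is a dict: "time_s": time; "q": joint angles; "dq": joint speeds; "joint_efforts": joint torques, N m; "eef_pos": TCP position; "eef_rot": TCP orientation; "wrist_force": force on the tool from outside, world axes, zero at the start; "torque": the same for the moment, N m; "opening": opening from 0.0 (shut) to 1.0 (fully open); "grasp_force": force on a finger pad.
Only numpy, scipy, OpenCV 4.12 (cv2) and the standard library are available. Lean on these libraries where they do the work, as an engineer would, in place of code of your own. Each camera call takes 0.05 s, during which the arm holds its last target. There are 200 camera calls.

TASK

Take the deeper of the two wire sieves out of the wash pan and hang it by its bail in the hook of the drain stand, so that it hangs level over the drip dish, the middle of the bail resting down in the bend of the hook, and let go of it. Do not tip it over on the way, and leave the shallow sieve standing in the pan where it is.

Things in the scene. Friction and masses are not known exactly. Their poses are not given: they have to be found in the camera images.
- sieve_deep: The deeper wire-mesh sieve: round, 84 mm across, wall 60 mm high, open top, 0.2 kg, with a bail (arched handle of 7 mm steel bar) fixed upright over it and a flat black grip on the bail. Loose; stands upright in the pan on either side of the shallow one. Origin: centre of its underside, z up; the bail lies in its y-z plane.
- sieve_deep_bail (a point): On sieve_deep, 122 mm above its underside: middle of the axis of the bail's straight level bar, which runs along y between upright legs at y = -40 and +40 mm. Below the bar, down to the sieve's rim, is an open window 58 mm high and 74 mm wide, through which the hook goes along the sieve's x. Axes as the sieve's.
- sieve_deep_grip (a point): On sieve_deep: centre of the black grip that stands on the middle of the bar: 14 mm (x) by 26 mm (y) by 42 mm high, 4 to 46 mm above the bar's axis. This point is 25 mm above sieve_deep_bail. Fingertips that stay 20 mm or more above the bar's axis pass over the hook.
- sieve_shallow: The shallow sieve: same diameter, bail and grip, but its wall is only 28 mm high; bar 90 mm and top of grip 136 mm above its underside. Loose, stands in the pan; origin at the centre of its underside. It stays where it is.
- wash_pan: Grey rectangular pan, 130 mm (its x) by 260 mm (its y), 32 mm high, floor 4 mm thick; fixed. Origin at the centre of its underside. The two sieves stand in it about 118 mm apart along its y.
- drain_stand: Drain stand, fixed: grey base plate (205 by 116 mm, top at 24 mm) and a 10 mm steel rod that rises at the origin (on the worktop, z up), bends over and runs level along the stand's -x, roughly towards the robot, to an open hook 131 mm out. Nothing of it is higher than 206 mm. A clear petri dish (drip dish, 103 mm across, rim at 36 mm) stands on the base under the hook.
- hook_seat (a point): On the drain stand, at (-115, 0, 190) mm in its frame: where the axis of the bail's bar rests in the V-shaped bend (throat) between the level arm and the upturned tip, the bar lying about along the stand's y. The throat is 23 mm wide at its top and narrows downwards. The hook's lowest part is 15 mm below this point. Axes as the stand's.
- hook_tip (a point): Centre of the rounded end of the hook, 16.5 mm along the stand's -x from hook_seat and 10.4 mm above it. Tip and arm both reach 15.4 mm above hook_seat: to go over the tip sideways, along the stand's +x, the bar's axis must be 20 to 45 mm above hook_seat (lower it meets the tip, higher the sieve's rim meets the hook from below).

How it is judged:
By the outcome, as a careful person would: the job done as asked, in the order asked, and still so for the second after the job is handed in, with the robot touching nothing.
It also fails if it takes over 38 s, if anything falls off the work surface, if the arm or the gripper's body presses on something with over 40 N, if the wrist force passes 120 N, or if a joint passes its speed limit or range.

## Working session

There is one attempt and no reset: what is moved stays moved. The work goes in short steps, Python scripts to look and compute and a tool call to move; the robot and the scene stay as the last step left them, time stands still between calls to the robot, and variables do not carry over. Pictures are saved under pics/ and viewed, at most 10 in all, crops included, and the job is handed in when it is done.

Besides the shell and the picture viewer there is one more tool, called by a JSON object that holds its "api" and its "payload". carry_out: Moves the arm, as the interface text tells. Its arguments: {"type":"object","properties":{"deltas":{"type":"string"}},"required":["deltas"]}

```bash
mkdir -p pics
python3 - <<'E'
from bench import sensors, vision
import cv2, numpy as np
o=sensors.get_obs();print(o['time_s'],o['eef_pos'],o['eef_rot'],o['opening'])
a=vision.camera("scene");b=vision.camera("top")
cv2.imwrite("pics/scene.png",a);cv2.imwrite("pics/top.png",b)
for n in("scene","top","wrist"):
  m=vision.camera_model(n);print(n,{k:np.round(v,4).tolist() for k,v in m.items() if k in("K","extrinsics","hand_eye")})
E
```

```text
0.0 [0.17335052 0.54766837 0.23037643] [-3.09021222e-04  1.52777292e-01  9.88260247e-01 -8.29043045e-04] 0.9962067038232486
scene {'K': [[403.6931, 0.0, 277.7686], [0.0, 403.6931, 211.0643], [0.0, 0.0, 1.0]], 'extrinsics': [[-0.5802, -0.8144, 0.0105, 0.3713], [-0.595, 0.4149, -0.6883, 0.4459], [0.5562, -0.4056, -0.7253, 0.6381], [0.0, 0.0, 0.0, 1.0]]}
top {'K': [[491.5517, 0.0, 277.6961], [0.0, 491.5517, 213.7294], [0.0, 0.0, 1.0]], 'extrinsics': [[-0.0284, -0.9993, -0.0257, 0.0592], [-0.9897, 0.0317, -0.1395, 0.616], [0.1402, 0.0214, -0.9899, 1.2268], [0.0, 0.0, 0.0, 1.0]]}
wrist {'K': [[356.791, 0.0, 276.8327], [0.0, 356.791, 210.1292], [0.0, 0.0, 1.0]], 'hand_eye': [[-0.0005, -0.9581, -0.2864, 0.0729], [1.0, -0.0006, 0.0004, 0.0001], [-0.0006, -0.2864, 0.9581, -0.1424], [0.0, 0.0, 0.0, 1.0]]}
```

View pics/scene.png

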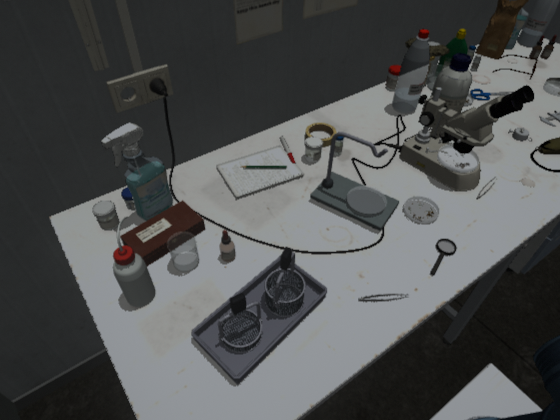

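View pics/top.png

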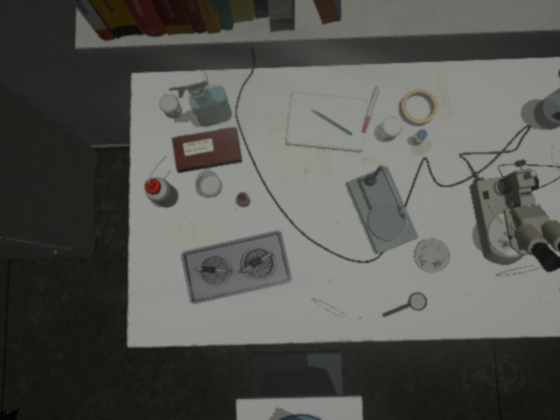

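The pan is at scene (260,315) and top (237,266). The right-hand sieve, at scene (285,285) and top (258,262), looks deeper. The stand's hook is at scene (380,150). I'll enlarge these areas.

Run:
```python
import cv2, numpy as np
a=cv2.imread("pics/scene.png");b=cv2.imread("pics/top.png")
def c(i,x,y,w,h): return cv2.convertScaleAbs(cv2.resize(i[y:y+h,x:x+w],(400,300),interpolation=cv2.INTER_CUBIC),alpha=1.6)
cv2.imwrite("pics/crops.png",np.vstack([np.hstack([c(a,190,240,144,108),c(a,300,120,120,90)]),np.hstack([c(b,175,215,128,96),c(b,330,160,120,90)])]))
```

```text
(no output)
```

View pics/crops.png

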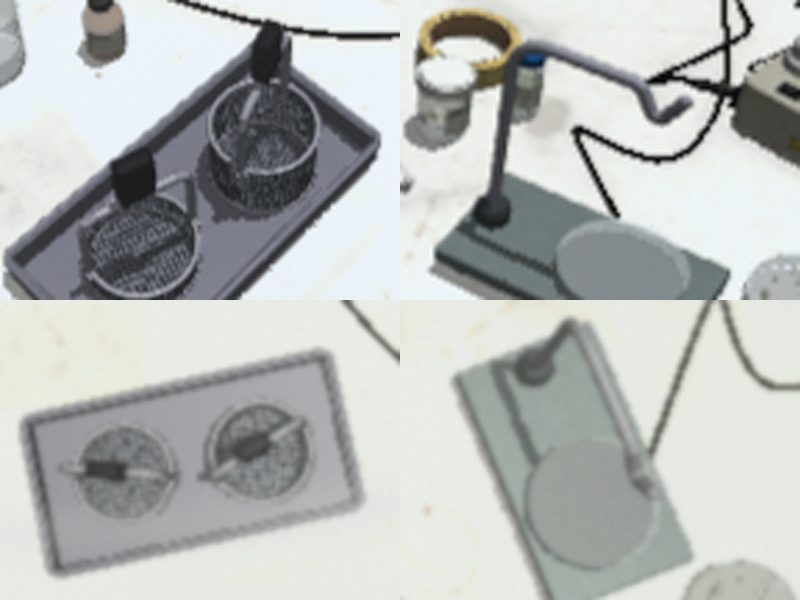

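The scene crop confirms that the deep sieve is the right-hand one (smaller y). Its grip is at scene (286,259) and top (256,262). The hook tip is at scene (386,151) and top (405,218), and the elbow at scene (335,134) and top (382,167).

```bash
cat > h.py <<'E'
import numpy as np, cv2
from bench import sensors, vision
from scipy.optimize import least_squares
from scipy.spatial.transform import Rotation as R
def proj(n,p,T=None):
    m=vision.camera_model(n);K=np.array(m['K'])
    E=np.array(m['extrinsics']) if T is None else T
    c=np.atleast_2d(p)@E[:3,:3].T+E[:3,3]; u=c@K.T; return u[:,:2]/u[:,2:]
def tool():
    o=sensors.get_obs();r=R.from_quat(o['eef_rot'],scalar_first=True);return o,np.array(o['eef_pos']),r
def wristE():
    o,p,r=tool();T=np.eye(4);T[:3,:3]=r.as_matrix();T[:3,3]=p
    return np.linalg.inv(T@np.array(vision.camera_model('wrist')['hand_eye']))
def place(s,loc):
    return R.from_euler('z',s[-1]).apply(np.atleast_2d(loc))+[s[0],s[1],s[2] if len(s)==4 else 0]
def fit(obs,s0):  # obs: (cam,local,px,E or None)
    f=lambda s:np.concatenate([(proj(n,place(s,l),E)-u).ravel() for n,l,u,E in obs])
    r=least_squares(f,s0,loss='soft_l1');return r.x,f(r.x)
E
python3 - <<'E'
from h import *
tip=[-.1315,0,.2004];el=[-.0,0,.201]
s,e=fit([("scene",tip,[385.8,150.9],None),("top",tip,[405,217.6],None),("scene",el,[335.4,134.1],None),("top",el,[381.9,167.5],None),("scene",[0,0,.03],[327,183.6],None),("top",[0,0,.03],[370.5,181],None)],[.65,-.15,.3])
print("stand",s.round(4),e.round(1))
g=[0,0,.151]; 
T=lambda x,y:[175+x/3.125,215+y/3.125]
y=[[0,-.04,.126],[0,.04,.126]]
s,e=fit([("scene",g,[286.1,258.7],None),("top",g,[255.6,262],None),("top",y[0],T(303,120),None),("top",y[1],T(207,178),None)],[.4,.1,.3])
print("deep",s.round(4),e.round(1))
for n in("scene","top"): print(proj(n,place(s,[0,0,.064])))
E
```

```text
stand [ 0.6963 -0.2037  0.3515] [-0.1 -0.1  0.4  2.  -0.8 -3.3  0.1 -1.   0.4  0.1 -0.5  0.8]
deep [0.489  0.0922 0.5184] [-0.9 -0.5  0.4  0.5 -0.9  0.8  1.1 -0.2]
[[284.20603272 283.88791153]]
[[258.40285644 263.93174324]]
```

```bash
cat >> h.py <<'E'
def delta(tgt,head):
    "tool pointing down, tool y at world heading head"
    o,p,r=tool();c,s=np.cos(head),np.sin(head)
    M=np.array([[-s,c,0],[c,s,0],[0,0,-1]]).T   # columns: x=y×z, y, z
    M=np.column_stack([np.cross([c,s,0],[0,0,-1]),[c,s,0],[0,0,-1]])
    d=r.inv().apply(np.array(tgt)-p)*1000; a=(r.inv()*R.from_matrix(M)).as_rotvec()
    print("t",o['time_s'],"pos",p.round(4),"delta",d.round(1),"turn",a.round(3))
E
python3 -c "
from h import *
delta([.489,.092,.235],.518)"
```

```text
t 0.1 pos [0.1734 0.5477 0.2305] delta [-438.5 -339.1   -4.1] turn [-0.002  0.     0.746]
```

{"api": "carry_out", "payload": {"deltas": "-219 -170 -4 0 0 0.4 0;-438 -339 -4 0 0 0.746 0;-438 -339 -4 0 0 0.746 0;-438 -339 -4 0 0 0.746 0;-438 -339 -4 0 0 0.746 0;-438 -339 -4 0 0 0.746 0;-438 -339 -4 0 0 0.746 0;-438 -339 -4 0 0 0.746 0;-438 -339 -4 0 0 0.746 0;-438 -339 -4 0 0 0.746 0;-438 -339 -4 0 0 0.746 0;-438 -339 -4 0 0 0.746 0"}}

```text
time_s: 1.6
eef_pos: [0.488, 0.0938, 0.2351]
eef_rot: [-0.0, 0.502, 0.865, -0.0]
wrist_force: [0.7, 0.4, -0.3]
opening: 0.999
grasp_force: 0.0
```

Run:
```python
from h import *
E=wristE();np.save('E1.npy',E);w=vision.camera("wrist");cv2.imwrite("pics/w1.png",w)
delta([.489,.092,.235],.518)
s=[.489,.0922,.004,.5184]
print(proj("wrist",place(s,[[0,0,.168],[0,-.04,.122],[0,.04,.122]]),E).round())
```

```text
t 1.65 pos [0.4881 0.0939 0.2352] delta [-2.1 -0.2  0.2] turn [-0.    -0.     0.002]
[[277. 231.]
 [277. 260.]
 [277. 156.]]
```

View pics/w1.png

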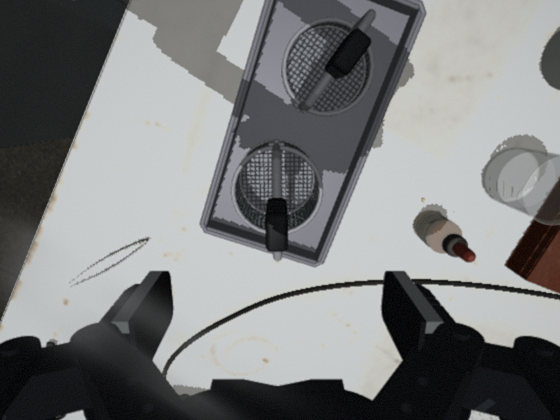

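The wrist view shows the deep sieve (lower): its grip spans about (266–288, 198–250) and its bar runs from (277,145) to (278,258). It is well aligned in yaw. I'll refine using the grip and bar outline.

Run:
```python
from h import *
E=np.load('E1.npy');w=cv2.imread("pics/w1.png")
m=(w.max(2)<38).astype(np.uint8);m[:180]=0;m[262:]=0;m[:,:250]=0;m[:,305:]=0
n,l,st,c=cv2.connectedComponentsWithStats(m);i=1+st[1:,4].argmax();print(st[i],c[i]);
print(cv2.minAreaRect(np.argwhere(l==i)[:,::-1].astype(np.float32)))
box=np.array([[a*.007,b*.013,h] for a in(1,-1) for b in(1,-1) for h in(.126,.168)])
def bb(s):
    p=proj("wrist",place(s,box),E);return np.array([*p.min(0),*p.max(0)])
o=np.array([st[i][0],st[i][1],st[i][0]+st[i][2],st[i][1]+st[i][3]])
f=lambda q:bb([q[0],q[1],.004,.5184])-o
r=least_squares(f,[.489,.092]);print(r.x,r.fun)
```

```text
[264 198  26  53 888] [276.91554054 221.05743243]
((276.33837890625, 224.01092529296875), (24.79355239868164, 52.29537582397461), 1.847610354423523)
[0.48974718 0.09121214] [ 1.37994574 -2.17098405 -1.37995566  1.95657098]
```

{"api": "carry_out", "payload": {"deltas": "-2 0 40 0 0 0 0;-2 0 75 0 0 0 0;-2 0 88 0 0 0 0;-2 0 88 0 0 0 0;-2 0 88 0 0 0 1;-2 0 88 0 0 0 1;-2 0 88 0 0 0 1;-2 0 88 0 0 0 1;-2 0 88 0 0 0 1;-2 0 88 0 0 0 1;-2 0 88 0 0 0 1;-2 0 88 0 0 0 1"}}

```text
time_s: 3.15
eef_pos: [0.4901, 0.0908, 0.1478]
eef_rot: [0.0, 0.502, 0.865, 0.0]
wrist_force: [-1.6, -0.2, 6.3]
opening: 0.151
grasp_force: 59.2
```

{"api": "carry_out", "payload": {"deltas": "0 0 -10 0 0 0 1;0 0 -40 0 0 0 1;0 0 -75 0 0 0 1;-10 -5 -94 0 0 0.01 1;-40 -20 -94 0 0 0.03 1;-85 -42 -94 0 0 0.05 1;-135 -66 -94 0 0 0.08 1;-185 -90 -94 0 0 0.1 1;-235 -114 -94 0 0 0.13 1;-280 -136 -94 0 0 0.15 1;-310 -151 -94 0 0 0.166 1;-326 -158 -94 0 0 0.166 1"}}

```text
time_s: 4.65
eef_pos: [0.5136, -0.272, 0.241]
eef_rot: [-0.0, 0.573, 0.82, 0.0]
wrist_force: [0.1, 0.1, -2.0]
opening: 0.153
grasp_force: 58.6
```

Run:
```python
from h import *
E=wristE();np.save('E2.npy',E);w=vision.camera("wrist");a=vision.camera("scene");b=vision.camera("top")
for n,i in(("w2",w),("s2",a),("t2",b)):cv2.imwrite(f"pics/{n}.png",i)
s=[.6963,-.2037,.3515]
print(tool()[0]['opening'],tool()[0]['wrist_force']);delta([.6,-.25,.242],.3515)
L=[[-.115,0,.19],[-.1315,0,.2004],[0,0,.2]]
print(proj("wrist",place(s,L),E).round(),proj("scene",place(s,L)).round(),proj("top",place(s,L)).round())
z=lambda i,x,y:cv2.convertScaleAbs(cv2.resize(i[y:y+120,x:x+160],(400,300),interpolation=cv2.INTER_CUBIC),alpha=1.6)
cv2.imwrite("pics/c2.png",np.vstack([np.hstack([cv2.resize(w,(400,300)),np.zeros((300,400,3),np.uint8)]),np.hstack([z(a,300,100),z(b,320,150)])]))
```

```text
0.14799559276825203 [ 0.1369498   1.06772236 -1.9421112 ]
t 4.8 pos [ 0.5138 -0.2701  0.241 ] delta [-10.8  87.8  -1.1] turn [-0.    -0.001  0.   ]
[[415. 233.]
 [392. 240.]
 [631. 239.]] [[378. 152.]
 [386. 151.]
 [334. 131.]] [[401. 214.]
 [405. 220.]
 [382. 167.]]
```

View pics/c2.png

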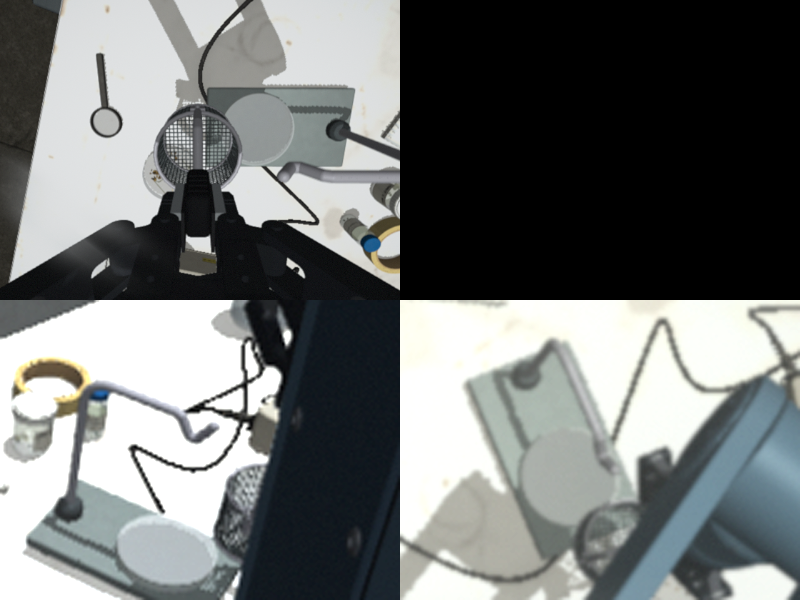

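View pics/w2.png

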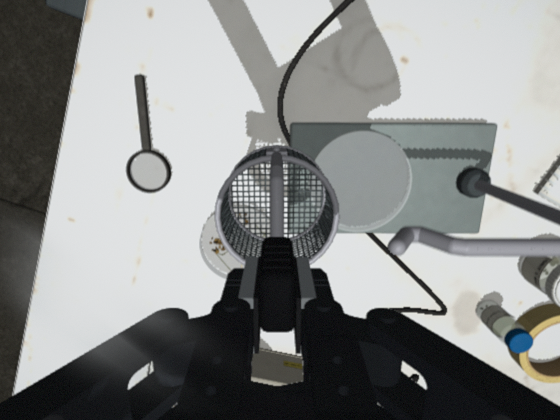

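In the wrist view the hook's tip is at about (399,244) and the arm's axis runs at row 246 or so, out to (560,247). The sieve hangs upright with its bar at column 277. I'll refit the stand with these points.

Run:
```python
from h import *
E=np.load('E2.npy')
tip=[-.1315,0,.2004];mid=[-.05,0,.2004]
s0=np.array([.6963,-.2037,.3515]);w=1
print(proj("wrist",place(s0,mid),E))
f=lambda s:np.r_[(proj("wrist",place(s,tip),E)-[399,244]).ravel(),proj("wrist",place(s,mid),E)[0,1]-246.5]
r=least_squares(f,s0,x_scale=.01);s=r.x
seat=place(s,[-.115,0,.19])[0];print(s,r.fun,seat)
p,rr=tool()[1:];delta([seat[0],seat[1],.242],s[2])
# bar as seen: predicted column/row of bar ends for bar 22 mm below TCP
print(proj("wrist",rr.apply([[.04,0,.022],[-.04,0,.022]])+p,E))
```

```text
[[541.01572298 239.8170732 ]]
[ 0.7015496  -0.20704499  0.33158599] [-1.70530257e-13 -5.68434189e-14  8.52651283e-14] [ 0.59281397 -0.24448244  0.19      ]
t 4.8 pos [ 0.5138 -0.2701  0.241 ] delta [-3.2 83.  -1.1] turn [-0.    -0.001  0.02 ]
[[278.35562019 173.70051447]
 [278.45741821 322.52496119]]
```

{"api": "carry_out", "payload": {"deltas": "-1 8 -1 0 0 0.01 1;-2 20 -1 0 0 0.01 1;-3 35 -1 0 0 0.01 1;-4 50 -1 0 0 0.01 1;-4 65 -1 0 0 0.01 1;-4 76 -1 0 0 0.01 1;-4 82 -1 0 0 0.01 1;-4 82 -1 0 0 0.01 1;-4 82 -1 0 0 0.01 1;-4 82 -1 0 0 0.01 1"}}

```text
time_s: 6.05
eef_pos: [0.592, -0.2463, 0.2424]
eef_rot: [0.0, 0.577, 0.817, -0.0]
wrist_force: [0.0, 0.7, -2.6]
opening: 0.15
grasp_force: 58.6
```

Run:
```python
from h import *
E=wristE();np.save('E3.npy',E);w=vision.camera("wrist");a=vision.camera("scene")
cv2.imwrite("pics/w3full.png",w);cv2.imwrite("pics/s3.png",a)
o=tool()[0];print(o['wrist_force'],o['opening']);delta([.5928,-.2445,.242],.3416)
cr=cv2.resize(w[120:345,180:480],(800,600),interpolation=cv2.INTER_CUBIC);cv2.imwrite("pics/w3.png",cv2.convertScaleAbs(cr,alpha=1.6))
```

```text
[-0.30640212  0.4632673  -1.13870128] 0.15193454900357334
t 6.15 pos [ 0.5921 -0.2462  0.2424] delta [1.4 1.3 0.4] turn [ 0.  0. -0.]
```

View pics/w3.png

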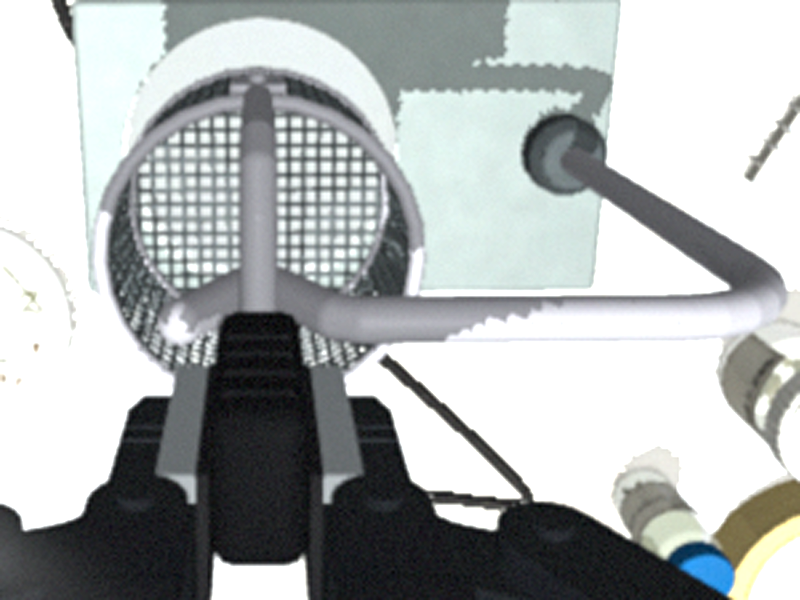

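The bar (crop column 258) is over the throat, which lies between the tip at about 180 and the bend at about 335. It is within 1 mm of the seat, so I'll lower it.

{"api": "carry_out", "payload": {"deltas": "1 1 3 0 0 0 1;1 1 8 0 0 0 1;1 1 13 0 0 0 1;1 1 18 0 0 0 1;1 1 22 0 0 0 1;1 1 25 0 0 0 1;1 1 27 0 0 0 1;1 1 27 0 0 0 1"}}

```text
time_s: 7.15
eef_pos: [0.5929, -0.2447, 0.2152]
eef_rot: [-0.0, 0.576, 0.817, 0.0]
wrist_force: [0.6, 0.6, -2.1]
opening: 0.153
grasp_force: 58.6
```

{"api": "carry_out", "payload": {"deltas": "0 0 1 0 0 0 1;0 0 2 0 0 0 1;0 0 3 0 0 0 1;0 0 3 0 0 0 1"}}

```text
time_s: 7.65
eef_pos: [0.5927, -0.2449, 0.2124]
eef_rot: [-0.0, 0.576, 0.817, -0.0]
wrist_force: [-0.7, -0.0, -0.4]
opening: 0.147
grasp_force: 58.8
```

{"api": "carry_out", "payload": {"deltas": "0 0 0.5 0 0 0 1;0 0 1 0 0 0 1;0 0 1 0 0 0 1"}}

```text
time_s: 8.02
eef_pos: [0.5928, -0.245, 0.2119]
eef_rot: [0.0, 0.576, 0.817, -0.0]
wrist_force: [-4.8, -0.5, 5.4]
opening: 0.146
grasp_force: 59.6
```

{"api": "carry_out", "payload": {"deltas": "0 -0.5 0 0 0 0 1;0 -1 0 0 0 0 1;0 -1 0 0 0 0 1"}}

```text
time_s: 8.4
eef_pos: [0.5921, -0.2451, 0.2112]
eef_rot: [0.0, 0.576, 0.817, 0.0]
wrist_force: [-1.0, -1.9, 2.5]
opening: 0.151
grasp_force: 59.3
```

{"api": "carry_out", "payload": {"deltas": "0 -0.3 0.5 0 0 0 1;0 -0.3 0.8 0 0 0 1;0 -0.3 0.8 0 0 0 1"}}

```text
time_s: 8.78
eef_pos: [0.5921, -0.2452, 0.2111]
eef_rot: [0.001, 0.576, 0.817, 0.0]
wrist_force: [-1.8, -1.1, 4.6]
opening: 0.152
grasp_force: 59.7
```

{"api": "carry_out", "payload": {"deltas": "0 0 0 0 0 0 0.8;0 0 0 0 0 0 0.75;0 0 0 0 0 0 0.7;0 0 0 0 0 0 0.6;0 0 0 0 0 0 0.5;0 0 0 0 0 0 0.5"}}

```text
time_s: 9.52
eef_pos: [0.5917, -0.2451, 0.2105]
eef_rot: [-0.0, 0.576, 0.817, -0.0]
wrist_force: [-0.2, 0.1, 0.4]
opening: 0.498
grasp_force: 0.0
```

Run:
```python
from h import *
w=vision.camera("wrist");o=tool()[0];print(o['wrist_force'],o['opening'],o['grasp_force'])
cr=cv2.resize(w[120:345,180:480],(800,600),interpolation=cv2.INTER_CUBIC);cv2.imwrite("pics/w4.png",cv2.convertScaleAbs(cr,alpha=1.6))
```

```text
[-0.37640662 -0.68518464  0.19658878] 0.5002865522266688 0.0
```

View pics/w4.png

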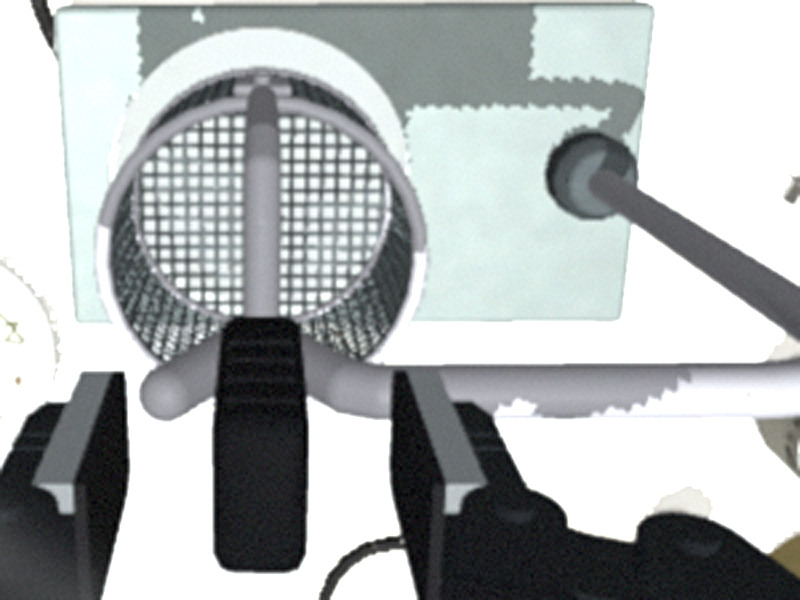

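The bar (column 260) rests in the throat, the sieve hangs upright, and both fingers are clear of the grip. I'll go straight up.

{"api": "carry_out", "payload": {"deltas": "0 0 -8 0 0 0 0.5;0 0 -25 0 0 0 0.5;0 0 -50 0 0 0 0.5;0 0 -90 0 0 0 0.5;0 0 -120 0 0 0 0.5;-120 0 -120 0 0 0 0.5;-200 -60 -120 0 0 0 0.5;-200 -60 -120 0 0 0 0.5;-200 -60 -120 0 0 0 0.5;-200 -60 -120 0 0 0 0.5;-200 -60 -120 0 0 0 0.5;-200 -60 -120 0 0 0 0.5"}}

```text
time_s: 11.08
eef_pos: [0.6029, -0.4522, 0.3315]
eef_rot: [0.0, 0.576, 0.818, 0.0]
wrist_force: [-0.6, -0.6, 0.2]
opening: 0.496
grasp_force: 0.0
```

Run:
```python
from h import *
a=vision.camera("scene");b=vision.camera("top");o=tool()[0];print(o['time_s'],o['eef_pos'],o['wrist_force'])
f=lambda i,x,y,w,h:cv2.convertScaleAbs(cv2.resize(i[y:y+h,x:x+w],(400,600),interpolation=cv2.INTER_CUBIC),alpha=1.6)
cv2.imwrite("pics/end.png",np.hstack([f(a,190,105,220,280),f(b,180,130,240,180)]))
```

```text
11.175 [ 0.60283549 -0.45234659  0.33126749] [ 0.89639126 -0.21186501 -0.72750785]
```

View pics/end.png

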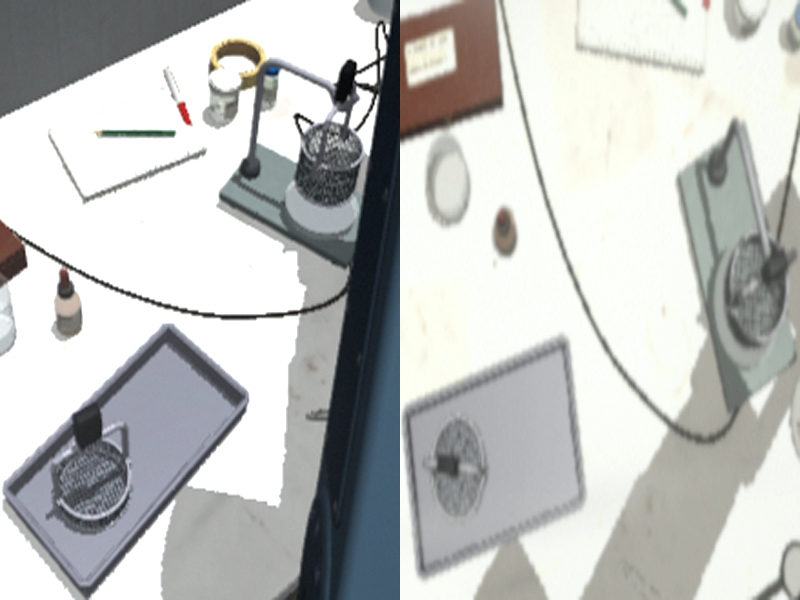

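The deep sieve hangs upright in the hook over the dish (crop (330,165)), the shallow one still stands in the pan, and the robot is clear.

```bash
python3 -c "
from bench import ctrl
print(ctrl.hand_in())"
```

```text
the job is handed in; nothing more can be done
None
```

The deep sieve hangs by its bail in the drain stand's hook over the drip dish, looking level in the final pictures and let go of; the shallow sieve still stands in the pan, and I handed the job in at about 11 s.

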